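# Set the rod length gauge to its red stop

## Robot

A 6-joint arm with a two-finger parallel gripper is mounted at the origin on the work surface; the furniture and walls round the work are solid. World frame = base frame: x ahead of the robot, y to its left, z up, the work surface at z = 0. Lengths are in m, angles in rad, forces in N, time in s.
With the tool pointing down it reaches from about 0.35 to 0.775 m from the base axis. Payload 5.5 kg.
Tool frame: the origin (TCP) lies at the very end of the fingers, on their centre line; the grasp point (between the pads) lies 19 mm behind it; z points along the fingers, y is the line along which they close (so a half turn about z gives the same grasp; the last joint's range is limited). The gripper opens to 85 mm and grips with 20 to 120 N. Pads are 22 mm wide; open, the fingers measure 114 mm over their backs; the gripper's body (76 mm by 85 mm) begins 54 mm behind the grasp point. The pads swing forward as they close: fully open they stand 13 mm farther back than shut.
Start: joints at [0.98, 0.313, 0.046, 1.304, 0, 1.431], TCP at [0.251, 0.518, 0.231] pointing down, gripper open.
Joint ranges: [-2.76, 2.76], [-0.86, 1.69], [-1.03, 1.26], [-2.2, 2.34], [-1.47, 1.5], [-3.14, 3.14]. Speed limits (rad/s): [2.57, 2.57, 3.14, 3.14, 3.14, 3.14].

## Interface

Orientations are given as a rotation vector (axis times angle).
In Python, from station import ctrl gives the robot as it stands.
- The arm moves only by the tool carry_out, never from a script. Its argument "increments" is a list of rows, each an object with "dp": the shift along the tool's x, y, z in units of 25 mm (1.0 is 25 mm), a list of three; "twist": the turn about the tool's z in units of 5 degrees (1.0 is 5 degrees). In form: [{"dp": [tx, ty, tz], "twist": twist}, ...]. A call has exactly 8 rows; each row is the pose to reach, as a shift and turn from the pose commanded when the call began, along the tool's axes at that moment; what a row does not reach only later rows make up. A row lasts 1/12 s, in which the tool goes at most 41.7 mm and 7.16 degrees, less where a joint would pass 70% of its speed; a pose out of reach is approached as far as the arm can. A call with a gripper value outside its range is refused whole. "claw" is the finger opening in mm, from 0 to 85.4, set as the call begins (left out, the last holds). The fingers move at their own pace and stop on an object; "force" is the grip in N (left out, the last holds). Time passes only in rows, so rows that repeat a pose let the fingers close, or fill a call up. It gives the time, the measured TCP pose, the force, the opening and the grip force at its end, in the units of the state.
- ctrl.get_obs(): the state, without advancing time (a new reading comes with each control period).
- ctrl.get_image(name): name is "scene" or "top"; returns a dict with "color" (480x640x3 uint8, red, green, blue), "depth" (480x640 float32, m along the optical axis (not along the pixel's ray), 0 where there is no reading), "intrinsics" (3x3 intrinsics, pixels), "cam_to_world" (4x4, takes a point from camera to world coordinates). Camera axes: x right, y up, looking along -z (the intrinsics and any distortion apply to the point x, -y, -z); pixel columns grow to the right and rows downward; lengths in m; the calibration is good to about 2 mm. A picture is of the moment at which its call begins.
- ctrl.job_done(): hands the job in; it is judged then, once.
Trained networks look in a picture, given as the dict that the camera call returned (one of the last four; its "shot" number tells which), for a name from the list of things; names that differ only in an ending like _2 or _b are one class to them, and where a whole thing is asked for, a point or a joint stands for the part that bears it (a point fixed in the world has none). Each returns a list of dicts, best first, with "conf" (0 to 1); they miss things now and then, are a little off and sometimes report something else, mostly with a low value. They report only what shows in the picture. A call takes as long as a camera call.
- ctrl.spot_in(picture, label): "location" ([x, y, z] in m, in world coordinates, good to about 4 mm: the middle of the surface that is visible of it).
- ctrl.masks_of(picture, label): "pixels" (480x640 bool, what is visible of it).
- ctrl.landmark_of(picture, label): "location" ([x, y, z] in m, in world coordinates, good to about 4 mm: a listed point, or the origin of a listed thing).
The state is a dict: "clock": time; "joint_pos": joint angles; "joint_velocities": joint speeds; "tau": joint torques, N m; "ee_pos": TCP position; "ee_rot": TCP orientation; "ft_force": force on the tool from outside, world axes, zero at the start; "moment": the same for the moment, N m; "width": finger opening in m; "grasp_force": force on a finger pad.
Only numpy, scipy, OpenCV 4.12 (cv2) and the standard library are available. Lean on these libraries where they do the work, as an engineer would, in place of code of your own. Each camera call takes 0.05 s, during which the arm holds its last target. There are 200 camera calls.

## Task

Set the length gauge for the next batch of glass rods: with the fingertips press down the yellow brake plate in the middle of the blue slider to free its brake, and, keeping it pressed, push the slider along the rail until it is fully up against the red stop. Then lift off so that the plate springs up and the brake holds again. Never force the slider along with the brake on, and leave the jar, the crucible and the glass rod beside the gauge where they are.

Things in the scene. Friction and masses are not known exactly. Their poses are not given: they have to be found in the camera images.
- gauge_rail: The gauge, fixed to the bench: aluminium base 70 x 350 x 10 mm with a steel rail (28 mm wide, top 24 mm above the bench) along its y axis. Origin: centre of the underside, on the bench; z up. Its y axis is the direction of sliding. Beside it, at the middle of the bench (x 0.35 to 0.85 m, y -0.04 to 0.15 m), a fixed torch on a wooden block rises to 0.17 m above the bench; pass above it.
- red_stop: Red end stop clamped on the rail, 54 mm across the rail, 16 mm along it, its top 50 mm above the bench (a small dark screw head on it reaches 53 mm). It does not move. Origin: its centre, at bench height; axes as the gauge's. It may stand at either end of the rail.
- grey_stop: Grey end stop, the same shape as the red one, at the other end of the rail. Not the goal. Origin as for the red stop.
- carriage_mid (a point): Centre of the blue slider, on its deck, 31 mm above the bench; axes as the gauge's. The slider is 52 mm across the rail and 80 mm along it. At each end a ridge 12 mm thick stands across it, its top 55 mm above the bench; the trough between the ridges is 56 mm long and open at both sides, with the brake plate in it. Fingertips pressing the plate push the slider by friction and against a ridge's inner face. When it touches a stop, its centre is 48 mm from the stop's centre.
- carriage (a joint): Slider along the rail, m: 0 at mid-rail, growing to the gauge's +y. With the brake freed it slides with 1 to 2 N; with the brake on it holds against about 18 N and must not be forced.
- plate_top (a point): Centre of the top of the yellow brake plate, 44 mm across the rail and 52 mm along it; 42 mm above the bench when up. Moves with slider and plate; axes as the gauge's.
- brake_plate (a joint): Brake plate, m: 0 up (brake on; rests at -0.0008), growing as it is pressed down, 0.008 at its hard stop. Sprung: about 9 N all the way down. The brake is free once the plate is down by more than 1 mm; 4 to 6 mm is a good depth. It springs up when let go.
- frit_jar_mid (a point): Centre of a loose glass jar with a white cap and turquoise content, 42 mm across and 59 mm high, on the robot's side of the gauge. Bystander.
- clay_crucible_mid (a point): Centre of a loose beige crucible, 58 mm across and 48 mm high, on the robot's side of the gauge. Bystander.
- short_rod_mid (a point): Centre of a loose clear glass rod, 11 x 105 x 11 mm, lying roughly along the gauge on the robot's side. Bystander.

How it is judged:
On the way, in this order (a step that is already met when the one before it is completed fails the run):
1. the brake plate is pressed down with the fingers (over 1.5 mm) (value of joint brake_plate above 0.0015 m and contact force between the fingers and brake_plate above 2 N), for 0.1 s.
2. the slider is up against the red stop (within 3 mm) with the plate still pressed (horizontal distance between carriage_mid and red_stop below 0.051 m and value of joint brake_plate above 0.001 m), for 0.1 s.
At the end, for the whole second after the job is handed in: The slider rests within 3 mm of touching the red stop (centres less than 51 mm apart), at rest, with the brake plate sprung up (pressed by less than 1 mm) (horizontal distance between carriage_mid and red_stop below 0.051 m and value of joint brake_plate below 0.001 m and velocity of joint carriage between -0.005 and 0.005 m/s).
It fails at once if the slider is forced along (faster than 30 mm/s) with its brake on (value of joint brake_plate below 0.0005 m and (velocity of joint carriage above 0.03 m/s or velocity of joint carriage below -0.03 m/s)).
It fails at once if the glass frit jar is lifted, or moved by more than 20 mm (distance of frit_jar_mid from where it was at the start of the episode above 0.02 m).
It fails at once if the crucible is lifted, or moved by more than 20 mm (distance of clay_crucible_mid from where it was at the start of the episode above 0.02 m).
It fails at once if the short glass rod is lifted, or moved by more than 20 mm (distance of short_rod_mid from where it was at the start of the episode above 0.02 m).
It also fails if it takes over 40 s, if anything falls off the work surface, if the arm or the gripper's body presses on something with over 40 N, if the wrist force passes 120 N, or if a joint passes its speed limit or range.

## Working session

There is one attempt and no reset: what is moved stays moved. The work goes in short steps, Python scripts to look and compute and a tool call to move; the robot and the scene stay as the last step left them, time stands still between calls to the robot, and variables do not carry over. Pictures are saved under pics/ and viewed, at most 10 in all, crops included, and the job is handed in when it is done.

Besides the shell and the picture viewer there is one more tool, called after "Call:" in YAML: its name, and indented under it one key for each argument. carry_out: Moves the arm, as the interface text tells. Its arguments: {"type":"object","properties":{"increments":{"type":"array"},"claw":{"type":"number"},"force":{"type":"number"}},"required":["increments"]}

```bash
mkdir -p pics; cat > h.py <<'E'
from station import ctrl
import numpy as np, cv2
from scipy.spatial.transform import Rotation as R
def state():
    o=ctrl.get_obs(); print('t',o['clock'],'p',np.round(o['ee_pos'],4),'F',np.round(o['ft_force'],1),'w',o['width']); print(np.round(R.from_rotvec(o['ee_rot']).as_matrix(),3)); return o
E
python3 - <<'E'
from h import *
o=state()
for c in ('top','scene'):
    p=ctrl.get_image(c); cv2.imwrite(f'pics/{c}1.png',p['color'][:,:,::-1])
    for n in ('red_stop','grey_stop','carriage_mid','plate_top','gauge_rail','frit_jar_mid','clay_crucible_mid','short_rod_mid'):
        print(c,n,[(np.round(d['location'],4),round(d['conf'],2)) for d in ctrl.landmark_of(p,n)[:2]])
E
```

```text
t 0.0 p [0.2502 0.5171 0.2304] F [-0.3  0.7  0.2] w 0.08521335716810241
[[-0.9    0.436 -0.001]
 [ 0.436  0.9   -0.002]
 [ 0.    -0.002 -1.   ]]
top red_stop [(array([ 0.4452, -0.1379,  0.0049]), 0.54)]
top grey_stop [(array([ 0.472 , -0.4155,  0.002 ]), 0.6), (array([ 0.4614, -0.2801,  0.0451]), 0.39)]
top carriage_mid [(array([ 0.4604, -0.2799,  0.0334]), 0.92)]
top plate_top [(array([ 0.4627, -0.2806,  0.0439]), 0.9)]
top gauge_rail [(array([ 0.4601, -0.267 ,  0.0011]), 0.95)]
top frit_jar_mid [(array([ 0.3158, -0.1727,  0.0303]), 0.78)]
top clay_crucible_mid [(array([ 0.3355, -0.2771,  0.0276]), 0.83)]
top short_rod_mid [(array([ 0.3377, -0.4001,  0.0053]), 0.86)]
scene red_stop [(array([ 0.4441, -0.1414,  0.0012]), 0.65)]
scene grey_stop [(array([ 0.476 , -0.4153, -0.0019]), 0.82)]
scene carriage_mid [(array([ 0.4583, -0.2813,  0.029 ]), 0.71)]
scene plate_top [(array([ 0.4643, -0.2803,  0.0459]), 0.84)]
scene gauge_rail [(array([ 4.567e-01, -2.706e-01, -3.000e-04]), 0.92), (array([ 0.3132, -0.1703,  0.0318]), 0.17)]
scene frit_jar_mid [(array([ 0.3127, -0.1745,  0.0325]), 0.77)]
scene clay_crucible_mid [(array([ 0.3373, -0.2725,  0.0236]), 0.84)]
scene short_rod_mid [(array([ 0.3416, -0.4011,  0.0037]), 0.89)]
```

View pics/top1.png

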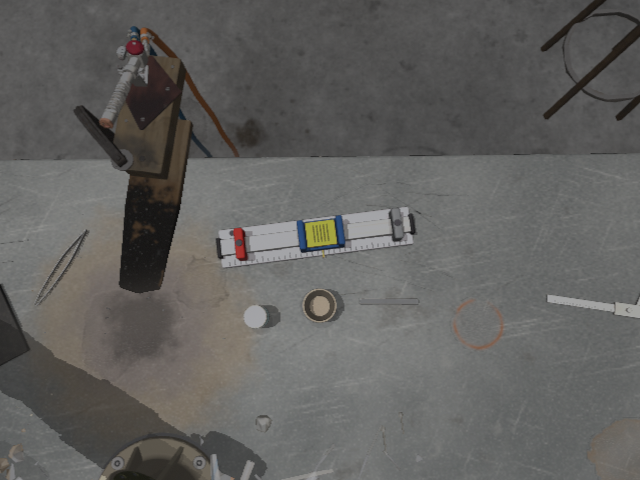

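View pics/scene1.png

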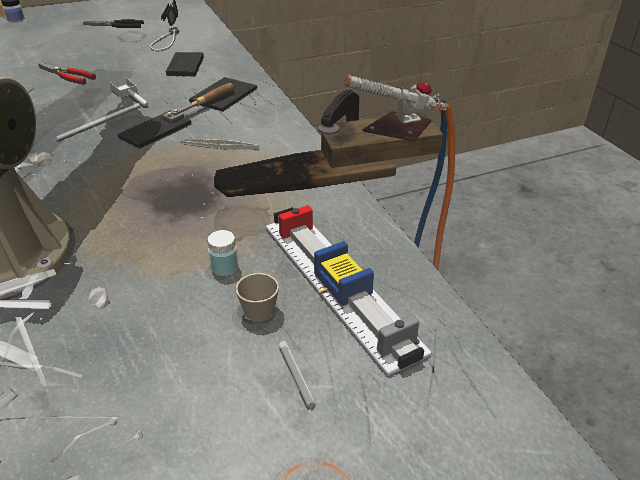

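```bash
python3 - <<'E'
from h import *
p=ctrl.get_image('top')
K=p['intrinsics'];T=p['cam_to_world']
def pts(m):
    v,u=np.nonzero(m&(p['depth']>0)); d=p['depth'][v,u]
    c=np.c_[(u-K[0,2])/K[0,0]*d,-(v-K[1,2])/K[1,1]*d,-d]
    return c@T[:3,:3].T+T[:3,3]
for n,zr in (('red_stop',(.044,.056)),('grey_stop',(.044,.056)),('plate_top',(.038,.047)),('carriage_mid',(.05,.06))):
    for d in ctrl.masks_of(p,n)[:1]:
        P=pts(d['pixels']); Q=P[(P[:,2]>zr[0])&(P[:,2]<zr[1])]
        if len(Q)<10: print(n,len(P),len(Q));continue
        r=cv2.minAreaRect(Q[:,:2].astype(np.float32)*1000)
        print(n,round(d['conf'],2),len(Q),'z',np.median(Q[:,2]).round(4),r)
E
```

```text
red_stop 0.61 279 z 0.0501 ((442.023193359375, -138.89468383789062), (52.9715461730957, 16.544248580932617), 7.957395076751709)
grey_stop 0.73 274 z 0.0498 ((474.4865417480469, -414.13970947265625), (52.849571228027344, 16.417980194091797), 6.69683313369751)
plate_top 0.64 724 z 0.0429 ((459.609130859375, -280.7091979980469), (44.386077880859375, 52.133670806884766), 7.043300151824951)
carriage_mid 0.62 411 z 0.0546 ((459.1502990722656, -280.7179870605469), (51.75947570800781, 80.04569244384766), 6.853622913360596)
```

The views agree: the red stop is at px (240,243), the slider at (321,233) and the grey stop at (397,224). The rail is turned 6.7° from y, the slider is at (0.4595, -0.2807), and it has about 95 mm to travel to the red stop. First I close the fingers, turn them across the rail and transit high.

Call:
carry_out:
  increments:
    - {"dp":[-0.8,-0.6,-0.2],"twist":1.2}
    - {"dp":[-2.0,-1.4,-0.5],"twist":2.6}
    - {"dp":[-3.4,-2.4,-0.8],"twist":4.0}
    - {"dp":[-4.8,-3.4,-1],"twist":5.4}
    - {"dp":[-6.2,-4.3,-1],"twist":6.8}
    - {"dp":[-7.6,-5.3,-1],"twist":8.2}
    - {"dp":[-8.9,-6.2,-1],"twist":9.6}
    - {"dp":[-10,-7,-1],"twist":11}
  claw: 0
  force: 40

```text
clock: 1.82
ee_pos: [0.4002, 0.2491, 0.2566]
ee_rot: [2.044, 2.385, 0.001]
ft_force: [0.3, 0.5, 0.2]
width: 0.0001
grasp_force: 0.0
```

```bash
python3 - <<'E'
from h import *
state()
E
```

```text
t 1.8167 p [0.4002 0.2491 0.2566] F [0.3 0.5 0.2] w 8.025277946285378e-05
[[-0.153  0.988  0.001]
 [ 0.988  0.153  0.   ]
 [ 0.     0.001 -1.   ]]
```

Call:
carry_out:
  increments:
    - {"dp":[-1.0,0,0],"twist":0.1}
    - {"dp":[-2.4,-0.1,0],"twist":0.2}
    - {"dp":[-3.9,-0.2,0],"twist":0.3}
    - {"dp":[-5.4,-0.3,0],"twist":0.4}
    - {"dp":[-6.9,-0.3,0],"twist":0.4}
    - {"dp":[-8.4,-0.4,0],"twist":0.4}
    - {"dp":[-9.9,-0.4,0],"twist":0.4}
    - {"dp":[-11,-0.5,0],"twist":0.4}

```text
clock: 2.48
ee_pos: [0.4312, -0.025, 0.2565]
ee_rot: [2.079, 2.353, 0.0]
ft_force: [1.7, -0.1, 0.6]
width: 0.0002
grasp_force: 0.0
```

```bash
cat > to.py <<'E'
from h import *
import sys
o=state(); M=R.from_rotvec(o['ee_rot']).as_matrix()
t=np.array(list(map(float,sys.argv[1:4])))
print('units',np.round(M.T@(t-o['ee_pos'])/.025,2),'twist',round((np.degrees(np.arctan2(M[1,1],M[0,1]))-6.73)/5,2))
E
python3 to.py .4582 -.2688 .2
```

```text
t 2.4833 p [ 0.4312 -0.025   0.2565] F [ 1.7 -0.1  0.6] w 0.00021644024842019878
[[-0.123  0.992  0.001]
 [ 0.992  0.123 -0.001]
 [-0.001  0.001 -1.   ]]
units [-9.81 -0.13  2.27] twist 0.07
```

Call:
carry_out:
  increments:
    - {"dp":[-1.4,0,0],"twist":0}
    - {"dp":[-2.8,0,0],"twist":0.1}
    - {"dp":[-4.2,-0.1,0],"twist":0.1}
    - {"dp":[-5.6,-0.1,0],"twist":0.1}
    - {"dp":[-7.0,-0.1,0],"twist":0.1}
    - {"dp":[-8.3,-0.1,0.6],"twist":0.1}
    - {"dp":[-9.3,-0.1,1.4],"twist":0.1}
    - {"dp":[-9.8,-0.1,2.2],"twist":0.1}

```text
clock: 3.15
ee_pos: [0.4596, -0.2695, 0.201]
ee_rot: [2.09, 2.342, -0.0]
ft_force: [0.1, -1.2, -0.2]
width: -0.0
grasp_force: 0.0
```

```bash
python3 to.py .4582 -.2688 .065
```

```text
t 3.15 p [ 0.4596 -0.2695  0.201 ] F [ 0.1 -1.2 -0.2] w -2.819793380616255e-05
[[-0.113  0.994  0.002]
 [ 0.994  0.113 -0.002]
 [-0.003  0.002 -1.   ]]
units [ 0.05 -0.06  5.44] twist -0.04
```

Descend to z ≈ 65 mm (10 mm above the ridges), then check.

Call:
carry_out:
  increments:
    - {"dp":[0,0,0.8],"twist":0}
    - {"dp":[0,0,1.8],"twist":0}
    - {"dp":[0,0,2.8],"twist":0}
    - {"dp":[0,0,3.7],"twist":0}
    - {"dp":[0,0,4.5],"twist":0}
    - {"dp":[0,0,5.1],"twist":0}
    - {"dp":[0,0,5.4],"twist":0}
    - {"dp":[0,0,5.4],"twist":0}

```text
clock: 3.82
ee_pos: [0.4578, -0.2649, 0.0646]
ee_rot: [-2.086, -2.344, 0.0]
ft_force: [0.5, 0.3, 0.1]
width: -0.0002
grasp_force: 0.0
```

```bash
python3 to.py .4582 -.2688 .042; python3 - <<'E'
from h import *
p=ctrl.get_image('scene'); cv2.imwrite('pics/s2.png',cv2.resize(p['color'][190:400,230:470,::-1],None,fx=2.8,fy=2.8))
E
```

```text
t 3.8167 p [ 0.4578 -0.2649  0.0646] F [0.5 0.3 0.1] w -0.0002362555887686649
[[-0.116  0.993 -0.003]
 [ 0.993  0.116  0.002]
 [ 0.002 -0.002 -1.   ]]
units [-0.16 -0.    0.9 ] twist -0.01
```

View pics/s2.png

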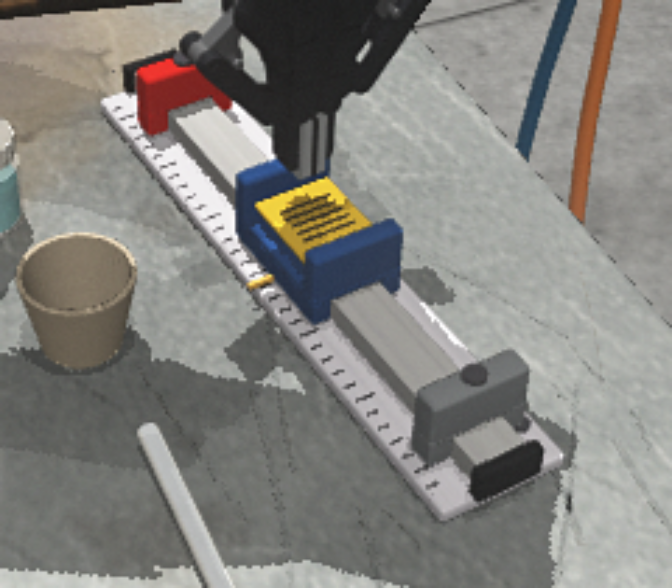

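The picture shows the fingertips over the red-side part of the plate (crop px ~(310,165)), clear of the jar, crucible and rod. I'll shift back about 6 mm and go into the trough.

Call:
carry_out:
  increments:
    - {"dp":[-0.12,0,0],"twist":0}
    - {"dp":[-0.24,0,0],"twist":0}
    - {"dp":[-0.24,0,0.1],"twist":0}
    - {"dp":[-0.24,0,0.3],"twist":0}
    - {"dp":[-0.24,0,0.5],"twist":0}
    - {"dp":[-0.24,0,0.7],"twist":0}
    - {"dp":[-0.24,0,0.78],"twist":0}
    - {"dp":[-0.24,0,0.78],"twist":0}

```text
clock: 4.53
ee_pos: [0.459, -0.2711, 0.0458]
ee_rot: [-2.087, -2.346, -0.0]
ft_force: [-0.8, -0.3, 0.2]
width: 0.0003
grasp_force: 0.0
```

```bash
python3 to.py .4582 -.2688 .037
```

```text
t 4.5333 p [ 0.459  -0.2711  0.0458] F [-0.8 -0.3  0.2] w 0.0002738933507354688
[[-0.116  0.993 -0.001]
 [ 0.993  0.116  0.001]
 [ 0.001 -0.001 -1.   ]]
units [ 0.1  -0.02  0.35] twist -0.01
```

Call:
carry_out:
  increments:
    - {"dp":[0,0,0.1],"twist":0}
    - {"dp":[0,0,0.18],"twist":0}
    - {"dp":[0,0,0.24],"twist":0}
    - {"dp":[0,0,0.3],"twist":0}
    - {"dp":[0,0,0.36],"twist":0}
    - {"dp":[0,0,0.36],"twist":0}
    - {"dp":[0,0,0.36],"twist":0}
    - {"dp":[0,0,0.36],"twist":0}

```text
clock: 5.2
ee_pos: [0.4599, -0.2724, 0.0389]
ee_rot: [2.088, 2.345, -0.001]
ft_force: [-2.1, -0.4, 8.7]
width: -0.0001
grasp_force: 4.3
```

```bash
python3 to.py .4476 -.187 .037
```

```text
t 5.2 p [ 0.4599 -0.2724  0.0389] F [-2.1 -0.4  8.7] w -0.00014131452350372078
[[-0.116  0.993  0.001]
 [ 0.993  0.116 -0.002]
 [-0.002  0.001 -1.   ]]
units [ 3.45 -0.09  0.07] twist -0.01
```

Plate is down about 4 mm at about 9 N. Press slightly deeper and start sliding.

Call:
carry_out:
  increments:
    - {"dp":[0,0,0.06],"twist":0}
    - {"dp":[0.1,0,0.06],"twist":0}
    - {"dp":[0.3,0,0.06],"twist":0}
    - {"dp":[0.55,0,0.06],"twist":0}
    - {"dp":[0.8,0,0.06],"twist":0}
    - {"dp":[1.0,0,0.06],"twist":0}
    - {"dp":[1.15,0,0.06],"twist":0}
    - {"dp":[1.2,0,0.06],"twist":0}

```text
clock: 5.87
ee_pos: [0.4564, -0.2423, 0.0375]
ee_rot: [2.087, 2.345, -0.002]
ft_force: [-2.6, -1.6, 8.9]
width: -0.0
grasp_force: 4.3
```

```bash
python3 to.py .4476 -.187 .037; python3 - <<'E'
from h import *
for c in ('scene','top'):
    p=ctrl.get_image(c); 
    for n in ('carriage_mid','plate_top'): print(c,n,[(np.round(d['location'],4),round(d['conf'],2)) for d in ctrl.landmark_of(p,n)[:1]])
E
```

```text
t 5.8667 p [ 0.4564 -0.2423  0.0375] F [-2.6 -1.6  8.9] w -1.54922598564079e-05
[[-0.116  0.993  0.001]
 [ 0.993  0.116 -0.002]
 [-0.002  0.001 -1.   ]]
units [ 2.24 -0.09  0.02] twist -0.01
scene carriage_mid [(array([ 0.4551, -0.2524,  0.0295]), 0.91)]
scene plate_top [(array([ 0.4628, -0.2492,  0.0366]), 0.75)]
top carriage_mid [(array([ 0.4588, -0.2486,  0.0318]), 0.91)]
top plate_top [(array([ 0.4566, -0.2524,  0.0416]), 0.42)]
```

The slider moved 30 mm with the fingers, drag force about 1.6 N. Continue.

Call:
carry_out:
  increments:
    - {"dp":[0.15,0,0],"twist":0}
    - {"dp":[0.45,0,0],"twist":0}
    - {"dp":[0.8,0,0],"twist":0}
    - {"dp":[1.2,0,0],"twist":0}
    - {"dp":[1.6,0,0],"twist":0}
    - {"dp":[1.95,0,0],"twist":0}
    - {"dp":[2.15,0,0],"twist":0}
    - {"dp":[2.25,0,0],"twist":0}

```text
clock: 6.83
ee_pos: [0.4497, -0.1861, 0.0374]
ee_rot: [2.087, 2.346, -0.001]
ft_force: [-2.4, -0.2, 8.8]
width: 0.0002
grasp_force: 4.3
```

Call:
carry_out:
  increments:
    - {"dp":[0.05,0,0],"twist":0}
    - {"dp":[0.1,0,0],"twist":0}
    - {"dp":[0.15,0,0],"twist":0}
    - {"dp":[0.2,0,0],"twist":0}
    - {"dp":[0.25,0,0],"twist":0}
    - {"dp":[0.3,0,0],"twist":0}
    - {"dp":[0.35,0,0],"twist":0}
    - {"dp":[0.4,0,0],"twist":0}

```text
clock: 7.5
ee_pos: [0.4486, -0.177, 0.0373]
ee_rot: [2.088, 2.345, -0.002]
ft_force: [-3.7, -3.4, 8.2]
width: 0.0002
grasp_force: 4.3
```

```bash
python3 to.py .4476 -.187 .037
```

```text
t 7.5 p [ 0.4486 -0.177   0.0373] F [-3.7 -3.4  8.2] w 0.00017268656990008957
[[-0.116  0.993  0.001]
 [ 0.993  0.116 -0.002]
 [-0.002  0.    -1.   ]]
units [-0.39 -0.09  0.01] twist -0.02
```

Call:
carry_out:
  increments:
    - {"dp":[0.05,0,0],"twist":0}
    - {"dp":[0.1,0,0],"twist":0}
    - {"dp":[0.15,0,0],"twist":0}
    - {"dp":[0.2,0,0],"twist":0}
    - {"dp":[0.25,0,0],"twist":0}
    - {"dp":[0.25,0,0],"twist":0}
    - {"dp":[0.25,0,0],"twist":0}
    - {"dp":[0.25,0,0],"twist":0}

```text
clock: 8.17
ee_pos: [0.4497, -0.1729, 0.0382]
ee_rot: [2.085, 2.341, -0.004]
ft_force: [-1.1, -5.5, 7.8]
width: -0.0001
grasp_force: 4.3
```

```bash
python3 to.py .4476 -.187 .037; python3 - <<'E'
from h import *
p=ctrl.get_image('scene'); cv2.imwrite('pics/s3.png',cv2.resize(p['color'][170:350,230:430,::-1],None,fx=3.2,fy=3.2))
for c in ('scene','top'):
    p=ctrl.get_image(c); 
    for n in ('carriage_mid','plate_top','red_stop'): print(c,n,[(np.round(d['location'],4),round(d['conf'],2)) for d in ctrl.landmark_of(p,n)[:1]])
E
```

```text
t 8.1667 p [ 0.4497 -0.1729  0.0382] F [-1.1 -5.5  7.8] w -6.451745126561639e-05
[[-0.115  0.993  0.004]
 [ 0.993  0.115 -0.006]
 [-0.007  0.003 -1.   ]]
units [-0.55 -0.15  0.05] twist -0.02
scene carriage_mid [(array([ 0.449 , -0.1836,  0.0286]), 0.73)]
scene plate_top [(array([ 0.4518, -0.1811,  0.0378]), 0.73)]
scene red_stop [(array([ 0.4424, -0.1402, -0.    ]), 0.49)]
top carriage_mid [(array([ 0.4489, -0.1826,  0.033 ]), 0.92)]
top plate_top [(array([ 0.4485, -0.1841,  0.0414]), 0.85)]
top red_stop [(array([ 0.4458, -0.1385,  0.0011]), 0.67)]
```

View pics/s3.png

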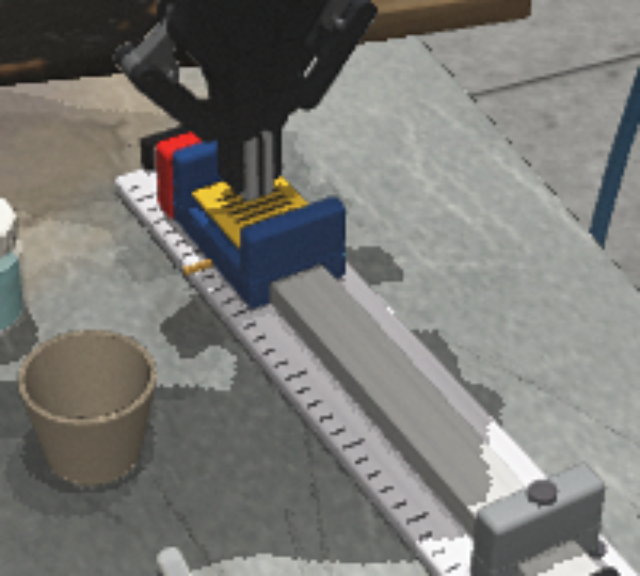

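The slider's red-side ridge touches the red stop (crop px ~(175,180), no gap), with 5.5 N of push. Lift off straight up.

Call:
carry_out:
  increments:
    - {"dp":[0,0,-0.1],"twist":0}
    - {"dp":[0,0,-0.25],"twist":0}
    - {"dp":[0,0,-0.45],"twist":0}
    - {"dp":[0,0,-0.7],"twist":0}
    - {"dp":[0,0,-1.1],"twist":0}
    - {"dp":[0,0,-1.8],"twist":0}
    - {"dp":[0,0,-2.6],"twist":0}
    - {"dp":[0,0,-3.2],"twist":0}

```text
clock: 9.28
ee_pos: [0.4478, -0.1697, 0.118]
ee_rot: [2.088, 2.347, 0.001]
ft_force: [0.5, -0.3, 0.1]
width: 0.0
grasp_force: 0.0
```

Call:
carry_out:
  increments:
    - {"dp":[-0.3,0,-0.8],"twist":0}
    - {"dp":[-0.8,0,-1.6],"twist":0}
    - {"dp":[-1.6,0,-2.4],"twist":0}
    - {"dp":[-2.4,0,-3],"twist":0}
    - {"dp":[-3,0,-3.3],"twist":0}
    - {"dp":[-3.4,0,-3.5],"twist":0}
    - {"dp":[-3.5,0,-3.5],"twist":0}
    - {"dp":[-3.5,0,-3.5],"twist":0}

```text
clock: 9.95
ee_pos: [0.4577, -0.2569, 0.2035]
ee_rot: [-2.089, -2.346, -0.0]
ft_force: [-0.3, 1.2, -1.0]
width: 0.0001
grasp_force: 0.0
```

```bash
python3 - <<'E'
from h import *
state()
p=ctrl.get_image('scene'); cv2.imwrite('pics/s4.png',cv2.resize(p['color'][170:350,230:430,::-1],None,fx=3.2,fy=3.2))
p=ctrl.get_image('top'); K=p['intrinsics'];T=p['cam_to_world']
for n,zr in (('red_stop',(.044,.056)),('plate_top',(.03,.047)),('carriage_mid',(.05,.06))):
    for d in ctrl.masks_of(p,n)[:1]:
        v,u=np.nonzero(d['pixels']&(p['depth']>0)); D=p['depth'][v,u]
        P=np.c_[(u-K[0,2])/K[0,0]*D,-(v-K[1,2])/K[1,1]*D,-D]@T[:3,:3].T+T[:3,3]
        Q=P[(P[:,2]>zr[0])&(P[:,2]<zr[1])]
        print(n,len(Q),np.median(Q[:,2]).round(4),cv2.minAreaRect(Q[:,:2].astype(np.float32)*1000) if len(Q)>5 else '')
for n in ('frit_jar_mid','clay_crucible_mid','short_rod_mid'): print(n,[np.round(d['location'],4) for d in ctrl.landmark_of(p,n)[:1]])
E
```

```text
t 9.95 p [ 0.4577 -0.2569  0.2035] F [-0.3  1.2 -1. ] w 7.372381961493434e-05
[[-0.115  0.993 -0.   ]
 [ 0.993  0.115  0.001]
 [ 0.001 -0.    -1.   ]]
red_stop 235 0.0504 ((441.6603698730469, -138.86410522460938), (52.76026916503906, 15.362428665161133), 6.232529640197754)
plate_top 735 0.0429 ((448.9844055175781, -185.80735778808594), (45.930660247802734, 53.95507049560547), 6.737973213195801)
frit_jar_mid [array([ 0.3159, -0.1691,  0.0333])]
clay_crucible_mid [array([ 0.3365, -0.2748,  0.0262])]
short_rod_mid []
```

View pics/s4.png

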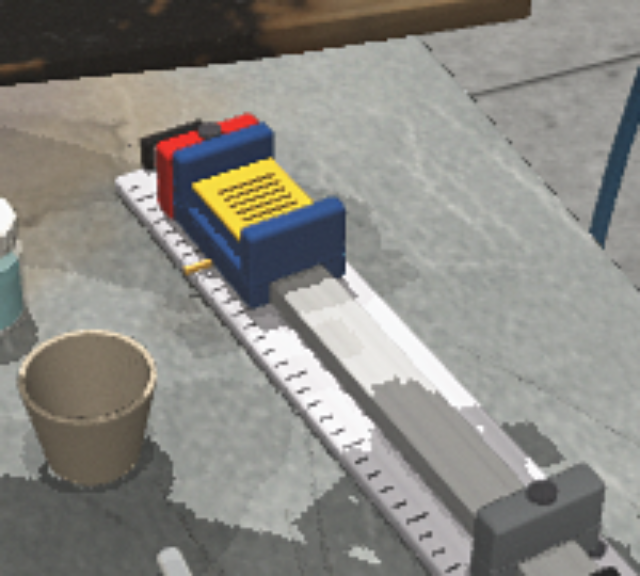

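The slider sits flush against the red stop: the centres measure about 47.5 mm apart and there is no gap at crop px ~(180,170). The plate is up at 42.9 mm. The jar and crucible are where they were, and so is the visible end of the rod.

```bash
python3 -c "
from station import ctrl
print(ctrl.job_done())"
```

```text
the job is handed in; nothing more can be done
None
```

The slider is fully up against the red stop with the brake plate sprung back up; the jar and crucible measured as unmoved, the visible end of the rod looked unmoved, and the job is handed in (no verdict was returned).

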